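# Twist-lock the lid on the spice mill

### The job

Put the lid on the spice mill: drop its two lugs through the slots in the mill's collar, press it down against the spring and twist it clockwise (seen from above) about a quarter turn until it clicks and stays locked, then let go. Feel your way and do not force it, and leave everything else on the bench where it stands.

Things in the scene. Friction and masses are not known exactly. Their poses are not given: they have to be found in the camera images.
- lid_grip (a point): Loose white plastic lid of the mill, standing on the bench, grip up. Point inside its upright bar grip, on the lid's axis, 46 mm above the lid's underside; z up the axis, x along the bar. Bar: 56 long (x), 14 thick (y), 24 to 64 mm above the underside. Below it a flange, diameter 100, 18 to 24 mm above the underside. 0.13 to 0.25 kg. Same when turned half round.
- lid: The whole lid; origin at the centre of its underside, axes as lid_grip. Below the flange a round plug, diameter 67, 18 mm deep, foot bevelled to 60. Two lugs at the plug's foot, under the ends of the bar (+x and -x): 12 wide, 6 thick (0 to 6 mm above the underside), 84 mm tip to tip.
- mill: The spice mill: round white motor housing, diameter 140 mm, fixed to the bench, with an aluminium collar, diameter 114, on top, upper face 124 mm above the bench. Origin on its axis at bench level; z up; -x is the front (black dial).
- collar_top (a point): On the mill's axis, level with the collar's upper face; axes as the mill. Mouth diameter 72 mm with two opposite slots for the lugs, each 28 degrees (18 mm) wide, out to diameter 92, 0.15 to 0.8 rad anticlockwise (seen from above) of +x and -x: how far differs each time and this frame does NOT show it. Look, or search by turning the lid lightly; the lugs drop in within 0.06 rad of the slots' middles.
- spring_rest (a point): On the mill's axis, 3 mm below the collar's upper face: top of the grey round spring plate (diameter 62) when free. Spring 800 N/m, no preload, travel 17 mm. A loose lid in the slots rests on it with its underside about 5 mm below the collar's face; a lid whose lugs missed the slots rests level with the face.
- lip_under (a point): On the mill's axis, level with the underside of the 8 mm lip, 16 mm above the groove's floor. With the lid's underside 14 mm or more below the collar's face (9 N on the spring) the lugs pass under the lip and the lid turns, only clockwise seen from above. At 18 mm (12 N) the flange meets the collar: as deep as it goes.
- catch (a point): On the mill's axis, level with the roof of the catches. They lie 80 degrees clockwise of the slots' middles (5 degrees play each way, solid stop beyond), 3.5 mm higher than the lip's underside. When the push ends there, the spring lifts the lid into them: locked both ways, its underside 10.5 mm below the collar's face, lid_grip 35.5 mm above collar_top.
- cobek: Black basalt mortar bowl, diameter 176 mm, 55 mm tall. Bystander; origin under its centre.
- pestle: Stubby black basalt pestle, 90 mm tall, diameter 48 mm, standing in the mortar. Bystander; origin under its centre.
- tumbler: Glass tumbler, diameter 68 mm, 105 mm tall. Bystander; origin under its centre.
- strainer: Red plastic strainer bowl, diameter 144 mm, 50 mm tall, with a flat handle 110 mm long. Bystander; origin under the bowl's centre, handle along +x.
- salt_pot: Small clay salt pot, diameter 44 mm, 38 mm tall, between mill and lid. Bystander; origin under its centre.
- steel_dish: Stainless steel plate, diameter 190 mm, 20 mm tall. Bystander; origin under its centre.
- spice_jar: Amber glass spice jar, diameter 56 mm, 90 mm tall. Bystander; origin under its centre.
- spoon: Wooden spoon lying flat. Bystander; its long axis is x.
Not all that is in view belongs to the job. Leave any yellow look-alike of the lid alone.

How it is judged (in metres and radians):
On the way:
1. the lugs are down in the slots: underside 7 mm or more below the collar's face, lid within 5 mm of the mill's axis (z of lid_grip in the frame of collar_top below 0.039 m and horizontal distance between lid_grip and collar_top below 0.005 m), for 0.1 s.
At the end, for the whole second after the job is handed in: The lid sits locked in the catch, let go and at rest: lid_grip 34.2 to 37.2 mm above the collar's upper face (locked is 35.5), within 5 mm of the mill's axis, upright within 0.06 rad (z of lid_grip in the frame of collar_top between 0.0342 and 0.0372 m and horizontal distance between lid_grip and collar_top below 0.005 m and angle between lid_grip's own z axis and vertical below 0.06 rad and linear speed of lid below 0.01 m/s and contact force between lid and the fingers below 0.1 N); the robot touches nothing.
It fails at once if the lid is forced: more than 70 N between lid and mill (contact force between lid and mill above 70 N).
It fails at once if the robot pushes the mill itself with more than 25 N (contact force between any of the fingers, the arm and mill above 25 N).
It fails at once if a bystander is moved more than 30 mm (distance of any of cobek, pestle, tumbler, strainer, salt_pot, steel_dish, spice_jar, spoon from where it was at the start of the episode above 0.03 m).
It fails at once if the tumbler or the jar is tipped (angle between any of tumbler, spice_jar's own z axis and vertical above 0.35 rad).
It also fails if it takes over 67 s, if anything falls off the work surface, if the arm or the gripper's body presses on something with over 40 N, if the wrist force passes 120 N, or if a joint passes its speed limit or range.

### The arm

A 6-joint arm with a two-finger parallel gripper is mounted at the origin on the work surface. World frame = base frame: x ahead of the robot, y to its left, z up, the work surface at z = 0. Lengths are in mm, angles in rad, forces in N, time in s.
With the tool pointing down it reaches from about 275 to 975 mm from the base axis. Payload 8.4 kg.
Tool frame: the origin (TCP) lies on the centre line of the jaws, within the pads' length; the fingertips stand 8 mm ahead of it and the grasp point (between the pads) lies 11 mm behind it; z points along the fingers, y is the line along which they close (so a half turn about z gives the same grasp; the last joint's range is limited). The gripper opens to 92 mm and grips with 3 to 60 N. Pads are 20 mm wide; open, the fingers measure 128 mm over their backs; the gripper's body (75 mm by 189 mm) begins 69 mm behind the grasp point.
Start: joints at [-1.25, 0.353, 1.633, -0, 1.155, -0.002], TCP at [198.263, -592.722, 222.583] pointing down, gripper open.
Joint ranges: [-2.63, 2.63], [-0.92, 2.1], [0.06, 2.66], [-1.3, 4.44], [0, 2.69], [-3.02, 3.02]. Speed limits (rad/s): [2.22, 2.22, 2.79, 3.14, 3.14, 3.14].

### API

Orientations are given as a unit quaternion [x, y, z, w].
In Python, from plant import readout, snapshot, camera_params, manip, spot_in, pinpoint gives the robot as it stands. The module is installed in compiled form; this text tells all that it offers.
- The arm moves only by the tool jog_arm, never from a script. Its argument "moves" is a list of rows, each an object of numbers: "tx", "ty", "tz": the shift along the tool's x, y, z scaled (see below); "wx", "wy", "wz": the turn, a rotation vector about the tool's x, y, z scaled (see below). A call has 1 to 20 rows; each row shifts and turns the commanded pose from where the row before left it, along the tool's axes as they then stand; what a row does not reach is not made up. The controller multiplies each number of a shift by 10 cm and each number of a turn by pi rad. A row lasts 1/10 s, in which the tool goes at most 50 mm and 8.59 degrees, less where a joint would pass 70% of its speed; a pose out of reach is approached as far as the arm can. A call with a number of a shift or a turn outside -1 to 1 is refused whole. A call with a gripper value outside its range is refused whole. "grip" is the gripper command: -1 is shut, 1 is fully open, values between are in proportion, set as the call begins (left out, the last holds). The fingers move at their own pace and stop on an object; the grip force is fixed at half the most. Time passes only in rows, so rows that do not move let the fingers close. It gives the time, the measured TCP pose, the force, the opening and the grip force at its end, in the units of the state.
- readout.read_state(): the state, without advancing time (a new reading comes with each control period).
- snapshot(name): name is "scene" or "top" or "wrist"; returns the picture (384x512x3 uint8, blue, green, red); there is no depth.
- camera_params(name): a dict with "fovy" (degrees; the focal length in pixels is half the picture's height over the tangent of half this angle, whatever the lens; pixels are square), "cx", "cy" (the principal point, pixels), "pose" (4x4, takes a point from camera to world coordinates). Camera axes: x right, y down, z forward; pixel columns grow to the right and rows downward; lengths in mm; the calibration is good to about 2 mm. The wrist camera is an equidistant fisheye: a pixel r from the principal point sees the ray r / f radians off the axis. A picture is of the moment at which its call begins: read the wrist's pose just before it. camera_params takes no time and is no camera call; for the wrist camera it gives the pose at the moment of the call.
- manip.close_job(): hands the job in; it is judged then, once.
Trained networks look in the newest picture that a camera, given by its name, has taken for a name from the list of things; names that differ only in an ending like _2 or _b are one class to them, and where a whole thing is asked for, a point or a joint stands for the part that bears it (a point fixed in the world has none). Each returns a list of dicts, best first, with "score" (0 to 1); they miss things now and then, are a little off and sometimes report something else, mostly with a low value. They report only what shows in the picture. A call takes as long as a camera call. They do not tell look-alikes from the thing itself.
- spot_in(camera, label): "location" ([x, y, z] in mm, in world coordinates, good to about 4 mm: the middle of the surface that is visible of it).
- pinpoint(camera, label): "location" ([x, y, z] in mm, in world coordinates, good to about 4 mm: a listed point, or the origin of a listed thing).
The state is a dict: "t": time; "qpos": joint angles; "dq": joint speeds; "joint_torque": joint torques, N m; "tcp_pos": TCP position; "tool_rot": TCP orientation; "wrist_force": force on the tool from outside, world axes, zero at the start; "torque": the same for the moment, N m; "width": opening from 0.0 (shut) to 1.0 (fully open); "grip_force": force on a finger pad.
Only numpy, scipy, OpenCV 4.12 (cv2) and the standard library are available. Lean on these libraries where they do the work, as an engineer would, in place of code of your own. Each camera call takes 0.05 s, during which the arm holds its last target. There are 200 camera calls.

## Working session

There is one attempt and no reset: what is moved stays moved. The work goes in short steps, Python scripts to look and compute and a tool call to move; the robot and the scene stay as the last step left them, time stands still between calls to the robot, and variables do not carry over. Pictures are saved under pics/ and viewed, at most 10 in all, crops included, and the job is handed in when it is done.

Besides the shell and the picture viewer there is one more tool, called after "Request:" as name(argument=value, ...), one argument or row to a line, values as JSON. jog_arm: Moves the arm, as the interface text tells. Its arguments: {"type":"object","properties":{"moves":{"type":"array","items":{"type":"object","properties":{"tx":{"type":"number","minimum":-1,"maximum":1},"ty":{"type":"number","minimum":-1,"maximum":1},"tz":{"type":"number","minimum":-1,"maximum":1},"wx":{"type":"number","minimum":-1,"maximum":1},"wy":{"type":"number","minimum":-1,"maximum":1},"wz":{"type":"number","minimum":-1,"maximum":1}}}},"grip":{"type":"number"}},"required":["moves"]}

```bash
mkdir -p pics; python3 - <<'E'
from plant import *
import cv2,numpy as np
s=readout.read_state();print(s['t'],s['tcp_pos'],s['tool_rot'],s['width'],s['wrist_force'])
a=snapshot('scene');b=snapshot('top')
cv2.imwrite('pics/a.png',a);cv2.imwrite('pics/b.png',b)
for c in('scene','top'):
  for l in('lid_grip','lid','mill','collar_top','salt_pot','tumbler','spice_jar'):
    try: print(c,l,[(np.round(d['location']),round(d['score'],2)) for d in pinpoint(c,l)[:3]])
    except Exception as e: print(c,l,e)
  p=camera_params(c);print(p)
E
```

```text
0.0 [ 198.09045356 -592.26053043  221.8634812 ] [ 9.87001391e-01  1.60710157e-01 -1.23221616e-04 -6.96001087e-04] 1.0027917519761742 [-0.44444696  0.00415817  0.30812249]
scene lid_grip [(array([679., 399.,  45.]), 0.95), (array([545., 209.,  46.]), 0.89), (array([416.,  34.,  44.]), 0.79)]
scene lid [(array([418.,  37.,  -0.]), 0.91), (array([387., 176.,   1.]), 0.84), (array([539., 204.,  -1.]), 0.74)]
scene mill [(array([ 480., -200.,   -1.]), 0.95)]
scene collar_top [(array([ 478., -199.,  127.]), 0.76)]
scene salt_pot [(array([537.,  -0.,  -3.]), 0.61)]
scene tumbler [(array([679., -48.,  -3.]), 0.6), (array([452., 474.,  -0.]), 0.59), (array([540.,   3.,  -2.]), 0.55)]
scene spice_jar []
{'fovy': 49.52230483396518, 'cx': 256.1554454237469, 'cy': 199.06842220445287, 'pose': array([[ 6.02000552e-01,  4.55482872e-01, -6.55843494e-01,
         1.31135437e+03],
       [ 7.98492269e-01, -3.45792698e-01,  4.92785457e-01,
        -5.60791520e+02],
       [-2.33055588e-03, -8.20343076e-01, -5.71866947e-01,
         7.60829832e+02],
       [ 0.00000000e+00,  0.00000000e+00,  0.00000000e+
[... 243 characters left out ...]
1.,  -3.]), 0.63)]
top mill [(array([ 475., -199.,    0.]), 0.92)]
top collar_top [(array([ 476., -198.,  121.]), 0.76)]
top salt_pot [(array([538.,   5.,   0.]), 0.45)]
top tumbler [(array([681., -48.,  -4.]), 0.73)]
top spice_jar [(array([ 534., -407.,   -0.]), 0.67)]
{'fovy': 46.76421488623856, 'cx': 257.04295814626545, 'cy': 193.84515887630076, 'pose': array([[ 9.08904211e-03, -9.96530185e-01,  8.27343976e-02,
         4.05700458e+02],
       [-9.99948710e-01, -9.42750500e-03, -3.70120978e-03,
         3.00804460e+01],
       [ 4.46834621e-03, -8.26965137e-02, -9.96564760e-01,
         1.47600689e+03],
       [ 0.00000000e+00,  0.00000000e+00,  0.00000000e+00,
         1.00000000e+00]])}
```

View pics/a.png

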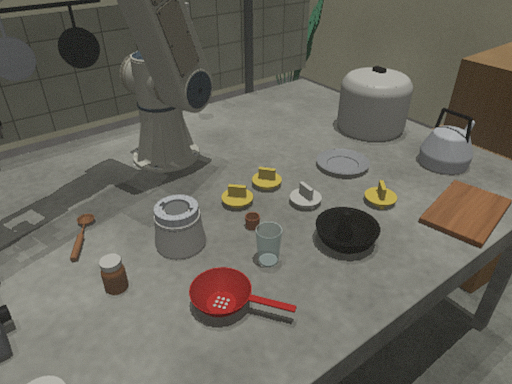

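View pics/b.png

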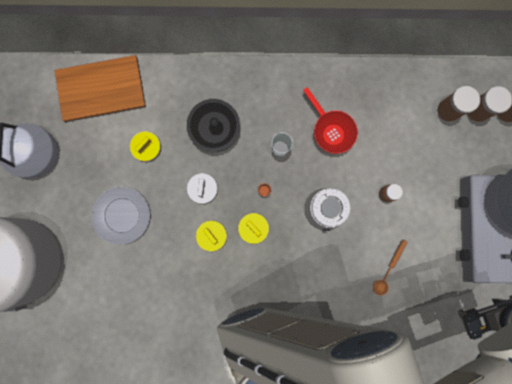

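```bash
cat > h.py <<'E'
from plant import *
import cv2,numpy as np
from scipy.spatial.transform import Rotation as R
def state():
    s=readout.read_state();r=R.from_quat(s['tool_rot']).as_matrix();x=r[:,0]
    print('t',round(s['t'],2),'tcp',np.round(s['tcp_pos'],1),'yaw',round(np.arctan2(x[1],x[0]),4),'tilt z',np.round(r[:,2],4),'w',round(s['width'],3),'gf',round(s['grip_force'],1),'F',np.round(s['wrist_force'],1),'M',np.round(s['torque'],2),'q',np.round(s['qpos'],2));return s,r
def ray_world(c,uv,z,P=None):
    P=P or camera_params(c);f=192/np.tan(np.radians(P['fovy']/2));T=P['pose']
    d=(np.array(uv,float).reshape(-1,2)-[P['cx'],P['cy']])/f
    if c=='wrist':
        th=np.linalg.norm(d,axis=1,keepdims=True)+1e-9;v=np.c_[d/th*np.sin(th),np.cos(th)]
    else: v=np.c_[d,np.ones(len(d))]
    v=v@T[:3,:3].T;o=T[:3,3];return o+v*((z-o[2])/v[:,2])[:,None]
def goto(x,y,z,yaw=None):
    "shift in tool axes (units of 100 mm), turn in units of pi"
    s,r=state();d=r.T@(np.array([x,y,z])-s['tcp_pos'])/100
    print('shift',np.round(d,3))
def warp(img,P,c,ctr,z,half,n):
    "orthographic view of plane z: columns = +x, rows = -y"
    g=np.linspace(-half,half,n);X,Y=np.meshgrid(ctr[0]+g,ctr[1]-g)
    T=np.linalg.inv(P['pose']);p=np.c_[X.ravel(),Y.ravel(),np.full(n*n,z)]@T[:3,:3].T+T[:3,3]
    f=192/np.tan(np.radians(P['fovy']/2))
    if c=='wrist':
        rr=np.linalg.norm(p[:,:2],axis=1);th=np.arctan2(rr,p[:,2]);q=p[:,:2]/rr[:,None]*th[:,None]
    else: q=p[:,:2]/p[:,2:]
    m=(q*f+[P['cx'],P['cy']]).reshape(n,n,2).astype(np.float32)
    return cv2.remap(img,m,None,cv2.INTER_CUBIC)
E
python3 - <<'E'
from h import *
a=cv2.imread('pics/b.png');P=camera_params('top')
print('lid flange',ray_world('top',(202,188),24,P),'collar',ray_world('top',(330,208),124,P))
print(camera_params('wrist'))
v=np.hstack([warp(a,P,'top',(542,207),60,60,390),warp(a,P,'top',(477,-199),124,75,390)]);cv2.imwrite('pics/c.png',v)
goto(480,-200,330)
E
```

```text
lid flange [[543.78990623 205.55317802  24.        ]] collar [[ 476.73938564 -197.79339595  124.        ]]
{'fovy': 65.70646984690485, 'cx': 256.4632555249905, 'cy': 186.3297558614504, 'pose': array([[ 3.17765789e-01, -9.15066089e-01, -2.48352484e-01,
         2.68722333e+02],
       [-9.48169190e-01, -3.06754524e-01, -8.29267672e-02,
        -5.68415709e+02],
       [-2.99775441e-04,  2.61831463e-01, -9.65113566e-01,
         3.82062656e+02],
       [ 0.00000000e+00,  0.00000000e+00,  0.00000000e+00,
         1.00000000e+00]])}
t 0.8 tcp [ 198.3 -592.7  222.6] yaw 0.3228 tilt z [-0.  0. -1.] w 1.001 gf 0.0 F [ 0.2  0.7 -0.1] M [-0.01  0.01  0.03] q [-1.25  0.35  1.63 -0.    1.16 -0.  ]
shift [ 3.918 -2.83  -1.074]
```

View pics/c.png

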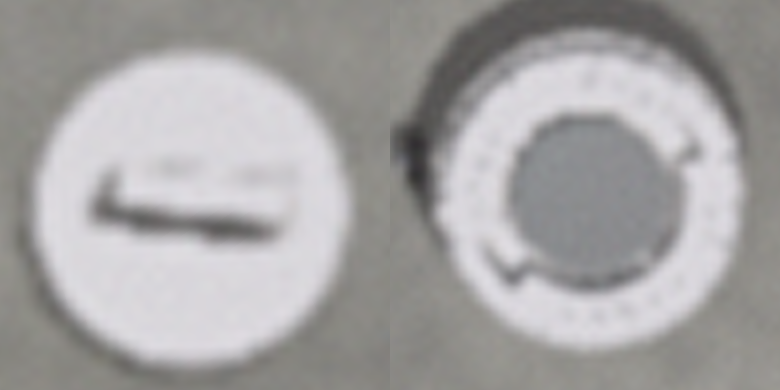

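Request:
jog_arm(
  moves=[
    {"tx":0.33,"ty":-0.284,"tz":-0.037},
    {"tx":0.33,"ty":-0.284,"tz":-0.037},
    {"tx":0.33,"ty":-0.284,"tz":-0.037},
    {"tx":0.33,"ty":-0.284,"tz":-0.037},
    {"tx":0.33,"ty":-0.284,"tz":-0.037},
    {"tx":0.33,"ty":-0.284,"tz":-0.037},
    {"tx":0.33,"ty":-0.284,"tz":-0.037},
    {"tx":0.33,"ty":-0.284,"tz":-0.037},
    {"tx":0.33,"ty":-0.284,"tz":-0.037},
    {"tx":0.33,"ty":-0.284,"tz":-0.037},
    {},
    {},
  ],
)

```text
$.moves[0]: bad value
```

```bash
python3 - <<'E'
from h import *
state();P=camera_params('wrist');a=snapshot('wrist');cv2.imwrite('pics/d.png',a)
for l in('collar_top','mill'):print(l,[(np.round(d['location'],1),round(d['score'],2)) for d in pinpoint('wrist',l)])
v=np.hstack([cv2.resize(a,(400,300)),warp(a,P,'wrist',(477,-198.5),124,65,390)[:300*0+390] if 0 else cv2.resize(warp(a,P,'wrist',(477,-198.5),124,65,520),(300,300))])
w=warp(a,P,'wrist',(477,-198.5),124,65,520);cv2.imwrite('pics/e.png',w)
E
```

```text
t 0.8 tcp [ 198.3 -592.7  222.6] yaw 0.3228 tilt z [-0.  0. -1.] w 1.001 gf 0.0 F [ 0.2  0.7 -0.1] M [-0.01  0.01  0.03] q [-1.25  0.35  1.63 -0.    1.16 -0.  ]
collar_top []
mill []
```

View pics/e.png

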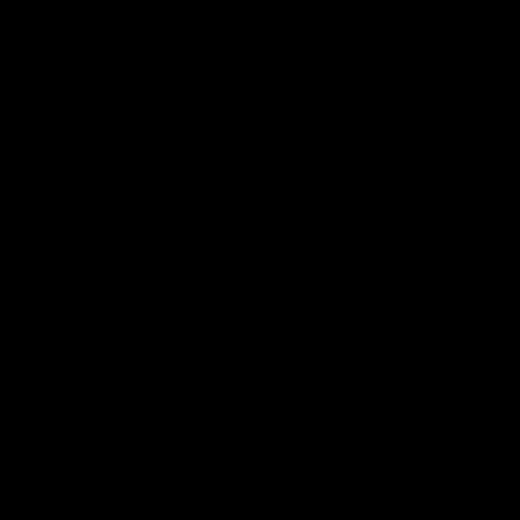

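The move call was refused (the arm did not move, so the picture shows nothing useful); I'll give all six numbers per row.

Request:
jog_arm(
  moves=[
    {"tx":0.33,"ty":-0.284,"tz":-0.037,"wx":0,"wy":0,"wz":0},
    {"tx":0.33,"ty":-0.284,"tz":-0.037,"wx":0,"wy":0,"wz":0},
    {"tx":0.33,"ty":-0.284,"tz":-0.037,"wx":0,"wy":0,"wz":0},
    {"tx":0.33,"ty":-0.284,"tz":-0.037,"wx":0,"wy":0,"wz":0},
    {"tx":0.33,"ty":-0.284,"tz":-0.037,"wx":0,"wy":0,"wz":0},
    {"tx":0.33,"ty":-0.284,"tz":-0.037,"wx":0,"wy":0,"wz":0},
    {"tx":0.33,"ty":-0.284,"tz":-0.037,"wx":0,"wy":0,"wz":0},
    {"tx":0.33,"ty":-0.284,"tz":-0.037,"wx":0,"wy":0,"wz":0},
    {"tx":0.33,"ty":-0.284,"tz":-0.037,"wx":0,"wy":0,"wz":0},
    {"tx":0.33,"ty":-0.284,"tz":-0.037,"wx":0,"wy":0,"wz":0},
    {"tx":0,"ty":0,"tz":0,"wx":0,"wy":0,"wz":0},
    {"tx":0,"ty":0,"tz":0,"wx":0,"wy":0,"wz":0},
  ],
)

```text
t: 2.15
tcp_pos: [421.5, -218.1, 259.7]
tool_rot: [0.987, 0.162, 0.0, 0.0]
wrist_force: [0.0, -0.5, -0.1]
width: 0.994
grip_force: 0.0
```

```bash
python3 - <<'E'
from h import *
state();P=camera_params('wrist');a=snapshot('wrist');cv2.imwrite('pics/d.png',a)
for l in('collar_top','mill'):print(l,[(np.round(d['location'],1),round(d['score'],2)) for d in pinpoint('wrist',l)])
w=warp(a,P,'wrist',(477,-198.5),124,65,520);cv2.imwrite('pics/e.png',w)
E
```

```text
t 2.15 tcp [ 421.5 -218.1  259.7] yaw 0.3255 tilt z [ 1.e-04 -5.e-04 -1.e+00] w 0.994 gf 0.0 F [ 0.  -0.5 -0.1] M [-0.04  0.03  0.03] q [-0.48  0.08  1.9  -0.    1.16  0.77]
collar_top [(array([ 478.5, -198.1,  125.9]), 0.87)]
mill [(array([ 476.8, -199.2,   -0. ]), 0.56)]
```

View pics/e.png

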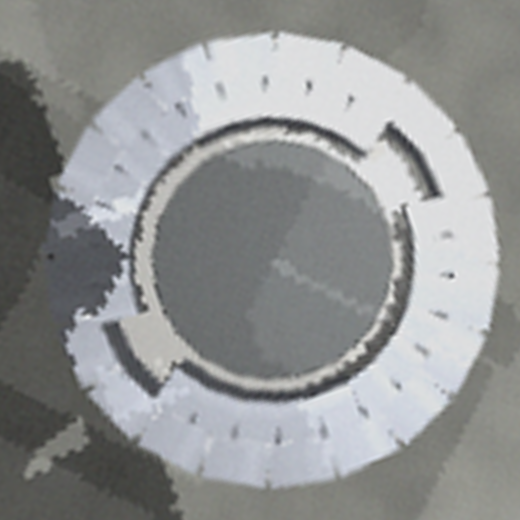

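The wrist view, rectified to 4 px/mm, shows the collar centred at (273,260), so world ≈ (480,-198.6). The slots' middles are at (414,160) and (131,358), so the slot angle is about 0.61 rad in the world. Next, the lid.

Request:
jog_arm(
  moves=[
    {"tx":0.194,"ty":-0.384,"tz":0.06,"wx":0,"wy":0,"wz":0},
    {"tx":0.194,"ty":-0.384,"tz":0.06,"wx":0,"wy":0,"wz":0},
    {"tx":0.194,"ty":-0.384,"tz":0.06,"wx":0,"wy":0,"wz":0},
    {"tx":0.194,"ty":-0.384,"tz":0.06,"wx":0,"wy":0,"wz":0},
    {"tx":0.194,"ty":-0.384,"tz":0.06,"wx":0,"wy":0,"wz":0},
    {"tx":0.194,"ty":-0.384,"tz":0.06,"wx":0,"wy":0,"wz":0},
    {"tx":0.194,"ty":-0.384,"tz":0.06,"wx":0,"wy":0,"wz":0},
    {"tx":0.194,"ty":-0.384,"tz":0.06,"wx":0,"wy":0,"wz":0},
    {"tx":0.194,"ty":-0.384,"tz":0.06,"wx":0,"wy":0,"wz":0},
    {"tx":0.194,"ty":-0.384,"tz":0.06,"wx":0,"wy":0,"wz":0},
    {"tx":0,"ty":0,"tz":0,"wx":0,"wy":0,"wz":0.034},
    {"tx":0,"ty":0,"tz":0,"wx":0,"wy":0,"wz":0.034},
    {"tx":0,"ty":0,"tz":0,"wx":0,"wy":0,"wz":0.034},
    {"tx":0,"ty":0,"tz":0,"wx":0,"wy":0,"wz":0.034},
    {"tx":0,"ty":0,"tz":0,"wx":0,"wy":0,"wz":0},
    {"tx":0,"ty":0,"tz":0,"wx":0,"wy":0,"wz":0},
  ],
)

```text
t: 3.9
tcp_pos: [483.7, 206.0, 199.5]
tool_rot: [0.999, -0.051, -0.0, 0.0]
wrist_force: [0.0, 0.3, -0.1]
width: 1.0
grip_force: 0.0
```

```bash
python3 - <<'E'
from h import *
state();P=camera_params('wrist');a=snapshot('wrist');cv2.imwrite('pics/f.png',a)
for l in('lid_grip','lid'):print(l,[(np.round(d['location'],1),round(d['score'],2)) for d in pinpoint('wrist',l)])
w=np.hstack([warp(a,P,'wrist',(542,207),64,60,390),warp(a,P,'wrist',(542,207),24,60,390)]);cv2.imwrite('pics/g.png',w)
E
```

```text
t 3.9 tcp [483.7 206.  199.5] yaw -0.103 tilt z [-2.e-04 -1.e-04 -1.e+00] w 1.0 gf 0.0 F [ 0.   0.3 -0.1] M [ 0.02 -0.    0.05] q [ 0.4   0.22  1.87 -0.    1.05  2.07]
lid_grip [(array([391.2, 178.7,  46.9]), 0.9), (array([415.1,  33.6,  46.2]), 0.9), (array([681.6, 402.4,  41.9]), 0.86), (array([682.3, -54.3,  -0.9]), 0.44)]
lid [(array([416.1,  41.1,   2.6]), 0.92), (array([543.3, 206.2,  -0.6]), 0.83), (array([390.9, 174.3,  -1.5]), 0.75), (array([679.6, 401.6,   3.9]), 0.74)]
```

View pics/g.png

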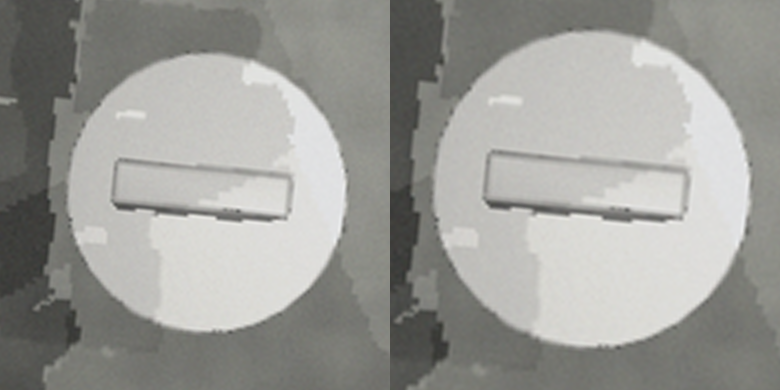

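Lid: the rectified view has its flange centre at right-panel pixel (202,189), so world (544.6, 208.6). The bar lies at about -0.08 rad, and both agree with the networks.

Request:
jog_arm(
  moves=[
    {"tx":0.301,"ty":-0.044,"tz":0,"wx":0,"wy":0,"wz":0},
    {"tx":0.301,"ty":-0.044,"tz":0,"wx":0,"wy":0,"wz":0},
    {"tx":0,"ty":0,"tz":0.3,"wx":0,"wy":0,"wz":-0.007},
    {"tx":0,"ty":0,"tz":0.3,"wx":0,"wy":0,"wz":0},
    {"tx":0,"ty":0,"tz":0.3,"wx":0,"wy":0,"wz":0},
    {"tx":0,"ty":0,"tz":0.3,"wx":0,"wy":0,"wz":0},
    {"tx":0,"ty":0,"tz":0.2,"wx":0,"wy":0,"wz":0},
    {"tx":0,"ty":0,"tz":0.125,"wx":0,"wy":0,"wz":0},
    {"tx":0,"ty":0,"tz":0.1,"wx":0,"wy":0,"wz":0},
    {"tx":0,"ty":0,"tz":0,"wx":0,"wy":0,"wz":0},
    {"tx":0,"ty":0,"tz":0,"wx":0,"wy":0,"wz":0},
  ],
)

```text
t: 5.15
tcp_pos: [544.6, 209.7, 37.7]
tool_rot: [0.999, -0.041, 0.0, -0.0]
wrist_force: [0.3, 0.6, 0.6]
width: 1.001
grip_force: 0.0
```

Request:
jog_arm(
  grip=-1,
  moves=[
    {"tx":0,"ty":0,"tz":0,"wx":0,"wy":0,"wz":0},
    {"tx":0,"ty":0,"tz":0,"wx":0,"wy":0,"wz":0},
    {"tx":0,"ty":0,"tz":0,"wx":0,"wy":0,"wz":0},
    {"tx":0,"ty":0,"tz":0,"wx":0,"wy":0,"wz":0},
    {"tx":0,"ty":0,"tz":0,"wx":0,"wy":0,"wz":0},
    {"tx":0,"ty":0,"tz":0,"wx":0,"wy":0,"wz":0},
    {"tx":0,"ty":0,"tz":0,"wx":0,"wy":0,"wz":0},
    {"tx":0,"ty":0,"tz":0,"wx":0,"wy":0,"wz":0},
  ],
)

```text
t: 5.95
tcp_pos: [544.1, 209.5, 37.1]
tool_rot: [0.999, -0.041, -0.0, 0.0]
wrist_force: [0.1, -0.0, 0.0]
width: 0.324
grip_force: 0.0
```

```bash
python3 - <<'E'
from h import *
state()
E
```

```text
t 5.95 tcp [544.1 209.5  37.1] yaw -0.0824 tilt z [-0. -0. -1.] w 0.324 gf 0.0 F [ 0.1 -0.   0. ] M [ 0.01 -0.   -0.  ] q [ 0.36  0.52  1.86 -0.    0.76  2.02]
```

Request:
jog_arm(
  moves=[
    {"tx":0,"ty":0,"tz":0,"wx":0,"wy":0,"wz":0},
    {"tx":0,"ty":0,"tz":0,"wx":0,"wy":0,"wz":0},
    {"tx":0,"ty":0,"tz":0,"wx":0,"wy":0,"wz":0},
    {"tx":0,"ty":0,"tz":0,"wx":0,"wy":0,"wz":0},
    {"tx":0,"ty":0,"tz":0,"wx":0,"wy":0,"wz":0},
    {"tx":0,"ty":0,"tz":0,"wx":0,"wy":0,"wz":0},
  ],
)

```text
t: 6.55
tcp_pos: [544.0, 209.4, 37.1]
tool_rot: [0.999, -0.041, -0.0, 0.0]
wrist_force: [-0.1, -2.0, 0.2]
width: 0.151
grip_force: 30.0
```

```bash
python3 - <<'E'
from h import *
state()
E
```

```text
t 6.55 tcp [544.  209.4  37.1] yaw -0.0824 tilt z [-1.e-04 -2.e-04 -1.e+00] w 0.151 gf 30.0 F [-0.1 -2.   0.2] M [-0.29 -0.    0.  ] q [ 0.36  0.52  1.86 -0.    0.76  2.02]
```

Request:
jog_arm(
  moves=[
    {"tx":0,"ty":0,"tz":-0.1,"wx":0,"wy":0,"wz":0},
    {"tx":0,"ty":0,"tz":-0.35,"wx":0,"wy":0,"wz":0},
    {"tx":0,"ty":0,"tz":-0.4,"wx":0,"wy":0,"wz":0},
    {"tx":0,"ty":0,"tz":-0.4,"wx":0,"wy":0,"wz":0},
    {"tx":0,"ty":0,"tz":-0.38,"wx":0,"wy":0,"wz":0},
  ],
)

```text
t: 7.05
tcp_pos: [543.8, 209.6, 202.4]
tool_rot: [0.999, -0.041, 0.0, -0.0]
wrist_force: [0.8, -0.3, -2.3]
width: 0.152
grip_force: 30.0
```

Request:
jog_arm(
  moves=[
    {"tx":-0.0305,"ty":0.412,"tz":0,"wx":0,"wy":0,"wz":0},
    {"tx":-0.0305,"ty":0.412,"tz":0,"wx":0,"wy":0,"wz":0},
    {"tx":-0.0305,"ty":0.412,"tz":0,"wx":0,"wy":0,"wz":0},
    {"tx":-0.0305,"ty":0.412,"tz":0,"wx":0,"wy":0,"wz":0},
    {"tx":-0.0305,"ty":0.412,"tz":0,"wx":0,"wy":0,"wz":0},
    {"tx":-0.0305,"ty":0.412,"tz":0,"wx":0,"wy":0,"wz":0},
    {"tx":-0.0305,"ty":0.412,"tz":0,"wx":0,"wy":0,"wz":0},
    {"tx":-0.0305,"ty":0.412,"tz":0,"wx":0,"wy":0,"wz":0},
    {"tx":-0.0305,"ty":0.412,"tz":0,"wx":0,"wy":0,"wz":0},
    {"tx":-0.0305,"ty":0.412,"tz":0,"wx":0,"wy":0,"wz":0},
    {"tx":0,"ty":0,"tz":0,"wx":0,"wy":0,"wz":-0.0441},
    {"tx":0,"ty":0,"tz":0,"wx":0,"wy":0,"wz":-0.0441},
    {"tx":0,"ty":0,"tz":0,"wx":0,"wy":0,"wz":-0.0441},
    {"tx":0,"ty":0,"tz":0,"wx":0,"wy":0,"wz":-0.0441},
    {"tx":0,"ty":0,"tz":0,"wx":0,"wy":0,"wz":-0.0441},
    {"tx":0,"ty":0,"tz":0,"wx":0,"wy":0,"wz":0},
    {"tx":0,"ty":0,"tz":0,"wx":0,"wy":0,"wz":0},
  ],
)

```text
t: 8.75
tcp_pos: [479.7, -198.5, 200.4]
tool_rot: [0.954, 0.298, 0.0, 0.0]
wrist_force: [0.5, -1.2, -2.5]
width: 0.151
grip_force: 30.0
```

```bash
python3 - <<'E'
from h import *
state();P=camera_params('wrist');a=snapshot('wrist')
v=np.hstack([warp(a,P,'wrist',(480,-198.6),124,70,390),warp(a,P,'wrist',(480,-198.6),187,70,390)]);cv2.imwrite('pics/i.png',v)
goto(479.7,-198.8,170)
E
```

```text
t 8.75 tcp [ 479.7 -198.5  200.4] yaw 0.6062 tilt z [ 3.e-04  1.e-04 -1.e+00] w 0.151 gf 30.0 F [ 0.5 -1.2 -2.5] M [ 0.01 -0.03 -0.  ] q [-0.4   0.21  1.88  0.    1.05  0.57]
t 8.8 tcp [ 479.7 -198.5  200.3] yaw 0.6065 tilt z [ 2.e-04  1.e-04 -1.e+00] w 0.152 gf 30.0 F [ 0.1  0.5 -2.8] M [-0.02 -0.02  0.01] q [-0.4   0.21  1.88  0.    1.05  0.57]
shift [-0.002  0.002  0.303]
```

View pics/i.png

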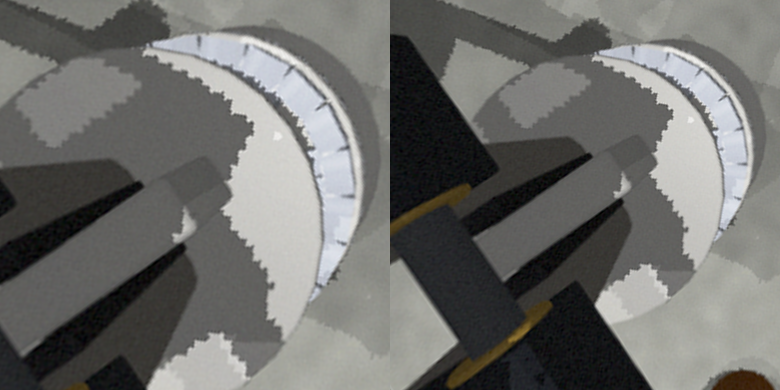

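Request:
jog_arm(
  moves=[
    {"tx":0.005,"ty":0.003,"tz":0.15,"wx":0,"wy":0,"wz":-0.001},
    {"tx":0,"ty":0,"tz":0.15,"wx":0,"wy":0,"wz":0},
    {"tx":0,"ty":0,"tz":0.05,"wx":0,"wy":0,"wz":0},
    {"tx":0,"ty":0,"tz":0.02,"wx":0,"wy":0,"wz":0},
    {"tx":0,"ty":0,"tz":0.02,"wx":0,"wy":0,"wz":0},
    {"tx":0,"ty":0,"tz":0.015,"wx":0,"wy":0,"wz":0},
    {"tx":0,"ty":0,"tz":0.01,"wx":0,"wy":0,"wz":0},
    {"tx":0,"ty":0,"tz":0,"wx":0,"wy":0,"wz":0},
    {"tx":0,"ty":0,"tz":0,"wx":0,"wy":0,"wz":0},
  ],
)

```text
t: 9.7
tcp_pos: [480.4, -198.6, 158.8]
tool_rot: [0.953, 0.302, 0.0, 0.0]
wrist_force: [0.7, -0.6, -2.0]
width: 0.151
grip_force: 30.0
```

```bash
python3 - <<'E'
from h import *
state()
E
```

```text
t 9.7 tcp [ 480.4 -198.6  158.8] yaw 0.6133 tilt z [ 3.e-04 -1.e-04 -1.e+00] w 0.151 gf 30.0 F [ 0.7 -0.6 -2. ] M [-0.06 -0.04 -0.05] q [-0.39  0.27  1.92  0.    0.96  0.56]
```

Underside is about 2 mm below the face with no contact force, so the lugs are entering the slots. Pressing gently.

Request:
jog_arm(
  moves=[
    {"tx":0,"ty":0,"tz":0.02,"wx":0,"wy":0,"wz":0},
    {"tx":0,"ty":0,"tz":0.02,"wx":0,"wy":0,"wz":0},
    {"tx":0,"ty":0,"tz":0.02,"wx":0,"wy":0,"wz":0},
    {"tx":0,"ty":0,"tz":0,"wx":0,"wy":0,"wz":0},
    {"tx":0,"ty":0,"tz":0,"wx":0,"wy":0,"wz":0},
  ],
)

```text
t: 10.2
tcp_pos: [480.6, -198.7, 152.8]
tool_rot: [0.953, 0.302, 0.0, 0.0]
wrist_force: [0.0, 0.4, -0.2]
width: 0.151
grip_force: 30.0
```

```bash
python3 - <<'E'
from h import *
state()
E
```

```text
t 10.2 tcp [ 480.6 -198.7  152.8] yaw 0.6134 tilt z [ 5.e-04 -2.e-04 -1.e+00] w 0.151 gf 30.0 F [ 0.   0.4 -0.2] M [-0.08 -0.11 -0.01] q [-0.39  0.27  1.92  0.    0.94  0.56]
```

Request:
jog_arm(
  moves=[
    {"tx":0,"ty":0,"tz":0.02,"wx":0,"wy":0,"wz":0},
    {"tx":0,"ty":0,"tz":0.02,"wx":0,"wy":0,"wz":0},
    {"tx":0,"ty":0,"tz":0.02,"wx":0,"wy":0,"wz":0},
    {"tx":0,"ty":0,"tz":0.015,"wx":0,"wy":0,"wz":0},
    {"tx":0,"ty":0,"tz":0,"wx":0,"wy":0,"wz":0},
    {"tx":0,"ty":0,"tz":0,"wx":0,"wy":0,"wz":0},
  ],
)

```text
t: 10.8
tcp_pos: [480.6, -198.7, 145.4]
tool_rot: [0.953, 0.302, 0.0, 0.0]
wrist_force: [-1.7, -0.4, 7.1]
width: 0.149
grip_force: 30.0
```

```bash
python3 - <<'E'
from h import *
state()
E
```

```text
t 10.8 tcp [ 480.6 -198.7  145.4] yaw 0.6134 tilt z [ 7.e-04 -2.e-04 -1.e+00] w 0.149 gf 30.0 F [-1.7 -0.4  7.1] M [ 0.06  0.1  -0.03] q [-0.39  0.28  1.93  0.    0.93  0.56]
```

Request:
jog_arm(
  moves=[
    {"tx":0,"ty":0,"tz":0.01,"wx":0,"wy":0,"wz":0},
    {"tx":0,"ty":0,"tz":0,"wx":0,"wy":0,"wz":0.02},
    {"tx":0,"ty":0,"tz":0,"wx":0,"wy":0,"wz":0.02},
    {"tx":0,"ty":0,"tz":0,"wx":0,"wy":0,"wz":0.02},
    {"tx":0,"ty":0,"tz":0,"wx":0,"wy":0,"wz":0.02},
    {"tx":0,"ty":0,"tz":0,"wx":0,"wy":0,"wz":0},
  ],
)

```text
t: 11.4
tcp_pos: [480.9, -198.9, 144.6]
tool_rot: [0.984, 0.179, 0.001, 0.0]
wrist_force: [-0.5, -1.3, 7.5]
width: 0.15
grip_force: 30.0
```

```bash
python3 - <<'E'
from h import *
state()
E
```

```text
t 11.4 tcp [ 480.9 -198.9  144.6] yaw 0.36 tilt z [ 1.2e-03 -6.0e-04 -1.0e+00] w 0.15 gf 30.0 F [-0.5 -1.3  7.5] M [-0.06  0.08 -0.01] q [-0.39  0.28  1.93 -0.    0.93  0.82]
```

Request:
jog_arm(
  moves=[
    {"tx":0,"ty":0,"tz":0,"wx":0,"wy":0,"wz":0.02},
    {"tx":0,"ty":0,"tz":0,"wx":0,"wy":0,"wz":0.02},
    {"tx":0,"ty":0,"tz":0,"wx":0,"wy":0,"wz":0.02},
    {"tx":0,"ty":0,"tz":0,"wx":0,"wy":0,"wz":0.02},
    {"tx":0,"ty":0,"tz":0,"wx":0,"wy":0,"wz":0.02},
    {"tx":0,"ty":0,"tz":0,"wx":0,"wy":0,"wz":0.02},
    {"tx":0,"ty":0,"tz":0,"wx":0,"wy":0,"wz":0.02},
    {"tx":0,"ty":0,"tz":0,"wx":0,"wy":0,"wz":0.02},
    {"tx":0,"ty":0,"tz":0,"wx":0,"wy":0,"wz":0},
  ],
)

```text
t: 12.3
tcp_pos: [481.0, -198.9, 144.7]
tool_rot: [0.997, -0.071, 0.001, 0.0]
wrist_force: [-0.4, 0.1, 7.4]
width: 0.148
grip_force: 30.0
```

Request:
jog_arm(
  moves=[
    {"tx":0,"ty":0,"tz":0,"wx":0,"wy":0,"wz":0.02},
    {"tx":0,"ty":0,"tz":0,"wx":0,"wy":0,"wz":0.02},
    {"tx":0,"ty":0,"tz":0,"wx":0,"wy":0,"wz":0.02},
    {"tx":0,"ty":0,"tz":0,"wx":0,"wy":0,"wz":0.02},
    {"tx":0,"ty":0,"tz":0,"wx":0,"wy":0,"wz":0.02},
    {"tx":0,"ty":0,"tz":0,"wx":0,"wy":0,"wz":0.02},
    {"tx":0,"ty":0,"tz":0,"wx":0,"wy":0,"wz":0.02},
    {"tx":0,"ty":0,"tz":0,"wx":0,"wy":0,"wz":0.02},
    {"tx":0,"ty":0,"tz":0,"wx":0,"wy":0,"wz":0},
  ],
)

```text
t: 13.2
tcp_pos: [481.0, -198.9, 144.7]
tool_rot: [0.948, -0.317, 0.001, 0.0]
wrist_force: [-0.5, -0.4, 8.2]
width: 0.149
grip_force: 30.0
```

```bash
python3 - <<'E'
from h import *
state()
E
```

```text
t 13.2 tcp [ 481.  -198.9  144.7] yaw -0.6453 tilt z [ 1.4e-03 -7.0e-04 -1.0e+00] w 0.149 gf 30.0 F [-0.5 -0.4  8.2] M [ 0.    0.05 -0.03] q [-0.39  0.28  1.93 -0.    0.93  1.82]
```

Request:
jog_arm(
  moves=[
    {"tx":0,"ty":0,"tz":0,"wx":0,"wy":0,"wz":0.016},
    {"tx":0,"ty":0,"tz":0,"wx":0,"wy":0,"wz":0.016},
    {"tx":0,"ty":0,"tz":0,"wx":0,"wy":0,"wz":0.016},
    {"tx":0,"ty":0,"tz":0,"wx":0,"wy":0,"wz":0},
    {"tx":0,"ty":0,"tz":0,"wx":0,"wy":0,"wz":0},
  ],
)

```text
t: 13.7
tcp_pos: [481.0, -198.9, 144.7]
tool_rot: [0.922, -0.387, 0.001, 0.0]
wrist_force: [-0.6, 0.2, 7.1]
width: 0.147
grip_force: 30.0
```

```bash
python3 - <<'E'
from h import *
state()
E
```

```text
t 13.7 tcp [ 481.  -198.9  144.7] yaw -0.7942 tilt z [ 1.3e-03 -6.0e-04 -1.0e+00] w 0.147 gf 30.0 F [-0.6  0.2  7.1] M [ 0.05  0.02 -0.03] q [-0.39  0.28  1.93 -0.    0.93  1.97]
```

Request:
jog_arm(
  moves=[
    {"tx":0,"ty":0,"tz":-0.01,"wx":0,"wy":0,"wz":0},
    {"tx":0,"ty":0,"tz":-0.01,"wx":0,"wy":0,"wz":0},
    {"tx":0,"ty":0,"tz":-0.01,"wx":0,"wy":0,"wz":0},
    {"tx":0,"ty":0,"tz":-0.01,"wx":0,"wy":0,"wz":0},
    {"tx":0,"ty":0,"tz":0,"wx":0,"wy":0,"wz":0},
    {"tx":0,"ty":0,"tz":0,"wx":0,"wy":0,"wz":0},
  ],
)

```text
t: 14.3
tcp_pos: [480.9, -198.9, 148.4]
tool_rot: [0.922, -0.387, 0.001, 0.0]
wrist_force: [2.0, -0.6, 4.7]
width: 0.145
grip_force: 30.0
```

```bash
python3 - <<'E'
from h import *
state()
E
```

```text
t 14.3 tcp [ 480.9 -198.9  148.4] yaw -0.7941 tilt z [ 1.3e-03 -6.0e-04 -1.0e+00] w 0.145 gf 30.0 F [ 2.  -0.6  4.7] M [-0.02 -0.16  0.01] q [-0.39  0.28  1.93 -0.    0.93  1.97]
```

Depth is 12.7 mm and the force is following the spring, so the lugs are rising into the catches. I'll ease up to the roof, test the lock and release.

Request:
jog_arm(
  moves=[
    {"tx":0,"ty":0,"tz":-0.01,"wx":0,"wy":0,"wz":0},
    {"tx":0,"ty":0,"tz":-0.01,"wx":0,"wy":0,"wz":0},
    {"tx":0,"ty":0,"tz":-0.003,"wx":0,"wy":0,"wz":0},
    {"tx":0,"ty":0,"tz":0,"wx":0,"wy":0,"wz":0},
    {"tx":0,"ty":0,"tz":0,"wx":0,"wy":0,"wz":0},
  ],
)

```text
t: 14.8
tcp_pos: [480.8, -198.8, 150.5]
tool_rot: [0.922, -0.387, 0.001, 0.0]
wrist_force: [4.1, -1.9, 2.0]
width: 0.151
grip_force: 30.0
```

```bash
python3 - <<'E'
from h import *
state()
E
```

```text
t 14.8 tcp [ 480.8 -198.8  150.5] yaw -0.794 tilt z [ 1.e-03 -4.e-04 -1.e+00] w 0.151 gf 30.0 F [ 4.1 -1.9  2. ] M [-0.39 -0.83  0.01] q [-0.39  0.28  1.92 -0.    0.94  1.97]
```

Request:
jog_arm(
  grip=-0.4,
  moves=[
    {"tx":0,"ty":0,"tz":0,"wx":0,"wy":0,"wz":0},
    {"tx":0,"ty":0,"tz":0,"wx":0,"wy":0,"wz":0},
    {"tx":0,"ty":0,"tz":0,"wx":0,"wy":0,"wz":0},
    {"tx":0,"ty":0,"tz":0,"wx":0,"wy":0,"wz":0},
    {"tx":0,"ty":0,"tz":0,"wx":0,"wy":0,"wz":0},
  ],
)

```text
t: 15.3
tcp_pos: [480.0, -198.4, 150.2]
tool_rot: [0.922, -0.387, -0.0, -0.0]
wrist_force: [0.3, 0.1, -0.8]
width: 0.298
grip_force: 0.0
```

```bash
python3 - <<'E'
from h import *
state()
E
```

```text
t 15.3 tcp [ 480.  -198.4  150.2] yaw -0.794 tilt z [-6.e-04  3.e-04 -1.e+00] w 0.298 gf 0.0 F [ 0.3  0.1 -0.8] M [ 0.09  0.01 -0.01] q [-0.39  0.28  1.93  0.    0.94  1.97]
```

Request:
jog_arm(
  moves=[
    {"tx":0,"ty":0,"tz":-0.1,"wx":0,"wy":0,"wz":0},
    {"tx":0,"ty":0,"tz":-0.25,"wx":0,"wy":0,"wz":0},
    {"tx":0,"ty":0,"tz":-0.35,"wx":0,"wy":0,"wz":0},
    {"tx":0,"ty":0,"tz":-0.4,"wx":0,"wy":0,"wz":0},
    {"tx":-0.3,"ty":0,"tz":0,"wx":0,"wy":0,"wz":0},
    {"tx":-0.3,"ty":0,"tz":0,"wx":0,"wy":0,"wz":0},
    {"tx":0,"ty":0,"tz":0,"wx":0,"wy":0,"wz":0},
    {"tx":0,"ty":0,"tz":0,"wx":0,"wy":0,"wz":0},
  ],
)

```text
t: 16.1
tcp_pos: [438.5, -155.8, 261.3]
tool_rot: [0.922, -0.386, 0.001, 0.0]
wrist_force: [-0.0, -0.5, -0.6]
width: 0.301
grip_force: 0.0
```

```bash
python3 - <<'E'
from h import *
state();P=camera_params('wrist');a=snapshot('wrist');snapshot('scene')
for c in('wrist','scene'):
  for l in('lid_grip','lid','collar_top'):print(c,l,[(np.round(d['location'],1),round(d['score'],2)) for d in pinpoint(c,l) if abs(d['location'][1]+199)<60])
b=snapshot('scene')
cv2.imwrite('pics/j.png',np.hstack([warp(a,P,'wrist',(480,-198.6),139,70,390),cv2.resize(b[170:270,130:230],(390,390),interpolation=cv2.INTER_CUBIC)]))
E
```

```text
t 16.1 tcp [ 438.5 -155.8  261.3] yaw -0.7934 tilt z [ 1.5e-03 -7.0e-04 -1.0e+00] w 0.301 gf 0.0 F [-0.  -0.5 -0.6] M [0.08 0.   0.  ] q [-0.34  0.06  1.92 -0.    1.16  2.02]
wrist lid_grip [(array([ 482.4, -195.9,  156.8]), 0.66)]
wrist lid []
wrist collar_top []
scene lid_grip [(array([ 481.5, -197.1,  156.5]), 0.63)]
scene lid [(array([ 475.5, -200.9,  113.1]), 0.93)]
scene collar_top [(array([ 474.5, -199.9,  125.5]), 0.8)]
```

View pics/j.png

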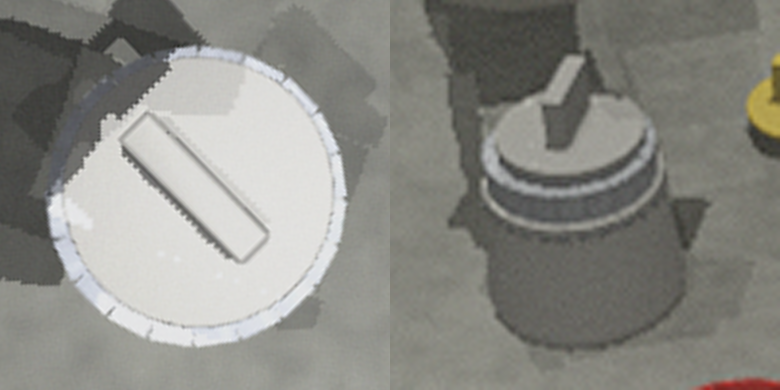

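The lid sits centred and level on the collar. The bar lies from (150,115) to (245,262), about -0.79 rad as commanded. On release the spring force showed that the lugs had risen past the lip into the catches. Handing in.

```bash
python3 -c "
from plant import manip
print(manip.close_job())"
```

```text
the job is handed in; nothing more can be done
None
```

The lid is on the mill, twisted 80° clockwise and let go, and the job is handed in; force and position readings say it is locked in the catches, but I didn't test it by turning it back, and the hand-in gave no verdict.

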